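Counter-hold the hidden bolt head on the core-pull bracket

TASK

I am about to tighten the round nut on the mould's cylinder bracket: take the plain straight steel bar out of the wooden block, push its lower end fully home into the hole in the top of the nut and let go of it, so that it stays standing there for me to pull on. Then reach down into the narrow gap behind the bracket, grip the bolt's hexagon head firmly between the fingers so that it cannot turn, and finish while still holding it. Do not turn the bolt while you work, and leave everything else where it is.

Things in the scene. Friction and masses are not known exactly. Their poses are not given: they have to be found in the camera images.
- bar: the tommy bar: plain straight round steel rod, 12 mm diameter, 130 mm long, 0.08 to 0.16 kg, no head or shoulder. Starts upright in one of the block's three holes; top 150 mm above the bench, 90 mm stand free above the block. Origin at the centre of its lower end, z up along the rod. Both ends are rounded (6 mm radius)
- bar_tip (a point): centre of the bar's rounded lower end (same point as the bar's origin)
- block: wooden block, 170 x 60 x 60 mm, fixed; origin under its centre, z up. Three upright holes (13 mm wide, 40 mm deep) in a row along its x, at -55, 0 and +55 mm. The bar may be in any; the other two hold shorter, unwanted mould pins: one with a flat 24 mm disc head, one 20 mm thick above. Closing the fingers along the block's y keeps clear of the neighbours
- mould: steel mould plate, 340 (x) x 400 (y) x 36 mm on wooden battens, fixed; origin on the bench under its centre, z up. Top 71 mm above the bench. Its x points away from the robot (yaw within 0.3 rad) and runs along the bolt. It carries the bracket, with an aluminium cylinder that runs off to -y (top 148 mm above the bench) from between the bracket's cheeks
- bracket_top (a point): middle of the top of the bracket's rear cheek, 151 mm above the bench, axes as the mould's. The dark bracket has two upright, round-topped cheeks, 56 mm wide (y), 12 mm thick (x), 38 mm apart; the bolt passes level through both, 28 mm below this point, 123 mm above the bench
- gap (a point): middle of the gap behind the bracket, on the bolt's axis, axes as the mould's. The gap is 42 mm wide (x), from the rear cheek to a steel block 170 mm wide (y) and 149 mm high above the bench; open above and at both ends. Its floor, the plate's top, is 52 mm below this point. A finger on the head is best centred 6 mm in front (-x) of this point, to clear the cheek
- bolt (a joint): turning angle of bolt and nut (they turn as one), rad, about the bolt's axis (mould's +x, right-hand rule). 0: the nut's hole points straight up and two flats of the head stand upright, facing +-y. Starts within 0.15 of 0. Positive leans the hole's mouth towards the mould's -y. Friction of about 0.3 N m keeps it where it is left
- nut_hole (a point): centre of the mouth of the hole in the top of the round nut: 56 mm in diameter, 30 mm long, in front of the bracket (robot side). The hole is radial, round (eight-sided), 14.4 mm wide, blind, 20 mm deep; a bar that is home stands 110 mm out of it. z points out along the hole's axis, x along the bolt towards the head
- nut_seat (a point): centre of the bottom of that hole, 20 mm below the mouth along the hole's axis and 8 mm from the bolt's axis; same axes as nut_hole
- bolt_head: the bolt's hexagon head, in the gap behind the rear cheek: 24 mm across flats, 27.7 mm across corners, 12 mm thick (x). Origin at its centre on the bolt's axis, 89 mm behind the nut's hole; x along the bolt, away from the robot; flats face its own +-y. The cheek is 9 mm in front of this centre (3 mm washer between), the steel block 33 mm behind. Turns with joint bolt
- ejector_pin: bystander: mould ejector pin with a flat disc head, 117 mm long, upright in the wooden block
- guide_pin: bystander: stepped guide pin, 20 mm thick above, 105 mm long, upright in the wooden block
- lifting_eye: bystander: steel lifting eye, ring 48 mm, lying on the mould plate's far left corner
- cap_screw: bystander: black socket cap screw standing on its head near the front edge of the mould plate, 42 mm tall
- spanner: bystander: flat steel spanner, 220 mm, lying on the bench to the right
- screwdriver: bystander: screwdriver with a red handle, 220 mm, lying on the bench to the right
- spray_can: bystander: spray can, 66 mm diameter, 150 mm tall, standing on the bench to the left, beyond the block

How it is judged:
On the way:
1. the bar is fully home in the nut's hole and let go (distance between bar_tip and nut_seat below 0.006 m and angle between the z axis of bar and the z axis of nut_seat, either way round below 0.25 rad and contact force between each of the arm, the fingers and bar below 0.3 N), for 0.3 s.
At the end, for the whole second after the job is handed in: Through the last second: bar untouched in the nut, its end within 6 mm of the hole's bottom and 0.25 rad of its axis; TCP within 20 mm of the bolt head's centre, fingers pressing the head with over 12 N; nut hole's mouth within 6 mm (12 degrees) of its start (all of step 1 and contact force between the fingers and bolt_head above 12 N and distance between the grasp point and bolt_head below 0.02 m and distance of nut_hole from where it was at the start of the episode below 0.006 m); the arm keeps its last pose, push and grip.
It fails at once if the bolt is turned more than about 12 degrees from where it was (distance of nut_hole from where it was at the start of the episode above 0.006 m).
It fails at once if another thing is pushed more than 25 mm or pulled out of the block (distance of any of ejector_pin, guide_pin, lifting_eye, cap_screw, spanner, screwdriver, spray_can from where it was at the start of the episode above 0.025 m).
It also fails if it takes over 43 s, if anything falls off the work surface, if the arm or the gripper's body presses on something with over 40 N, if the wrist force passes 120 N, or if a joint passes its speed limit or range.

ROBOT

A 6-joint arm with a two-finger parallel gripper is mounted at the origin on the work surface. World frame = base frame: x ahead of the robot, y to its left, z up, the work surface at z = 0. Lengths are in m, angles in rad, forces in N, time in s.
With the tool pointing down it reaches from about 0.325 to 1 m from the base axis. Payload 5.1 kg.
Tool frame: the origin (TCP) lies between the finger pads, 19 mm behind the fingertips; this is the grasp point; z points along the fingers, x is the direction in which the jaws open and shut, and the axes are right-handed (so a half turn about z gives the same grasp; the last joint's range is limited). The gripper opens to 85 mm and grips with 20 to 120 N. Pads are 22 mm wide; open, the fingers measure 114 mm over their backs; the gripper's body (76 mm by 85 mm) begins 54 mm behind the grasp point. The pads swing forward as they close: fully open they stand 13 mm farther back than shut.
Start: joints at [-1.28, 0.124, 1.65, -0, 1.367, -0.083], TCP at [0.237, -0.605, 0.25] pointing down, gripper open.
Joint ranges: [-2.61, 2.61], [-1.02, 2.33], [0.03, 2.71], [-1.35, 4.49], [0.32, 2.68], [-2.91, 2.91]. Speed limits (rad/s): [2.57, 2.57, 3.14, 3.14, 3.14, 3.14].

INTERFACE

Orientations are given as a unit quaternion [w, x, y, z].
In Python, from bench import bot gives the robot as it stands. Calls block until the motion is done:
- bot.move_pose(position, orientation): joint-space move of the TCP to a pose.
- bot.line_to(position, rate=0.15, frame=None): straight line of the TCP; frame=None keeps the orientation; rate is the mean speed in m/s.
- bot.move_joints(angles): joint-space move.
- bot.move_gripper(opening, f_grip=None): finger opening in m; f_grip is the grip in N (None keeps the last); returns when the fingers have stopped.
- bot.wait(seconds).
- bot.inverse_kinematics(position, orientation): joint angles nearest the present ones, or None.
- bot.get_obs(): the state.
- bot.camera(name): name is "scene" or "side" or "wrist"; returns a dict with "pixels" (384x512x3 uint8, red, green, blue), "K" (3x3 intrinsics, pixels), "R" (3x3) and "t" (3): a world point X has camera coordinates R X + t; the wrist camera has in their place "tool_from_camera" (4x4, takes a point from camera to tool coordinates, whose origin is the TCP and whose axes are the tool frame's). Camera axes: x right, y down, z forward; pixel columns grow to the right and rows downward; lengths in m; the calibration is good to about 2 mm. A picture is of the moment at which its call begins: read the wrist's pose just before it. There is no depth.
A pose or a line that the arm cannot do raises bot.IKError and nothing moves.
- bot.sign_off(): hands the job in, once; it reports no verdict.
The state is a dict: "clock": time; "joint_pos": joint angles; "qd": joint speeds; "joint_efforts": joint torques, N m; "tool_pos": TCP position; "tool_rot": TCP orientation; "force": force on the tool from outside, world axes, zero at the start; "ft_torque": the same for the moment, N m; "finger_gap": finger opening in m.
Only numpy, scipy, OpenCV 4.12 (cv2) and the standard library are available. Lean on these libraries where they do the work, as an engineer would, in place of code of your own. Each camera call takes 0.05 s, during which the arm holds its last target. There are 200 camera calls.

## Working session

There is one attempt and no reset: what is moved stays moved. The work goes in short steps, each a Python script; the robot and the scene stay as the last script left them, time stands still between calls to the robot, and variables do not carry over. Pictures are saved under pics/ and viewed, about 8 in all and at most 12, crops included, and the job is handed in when it is done.

```bash
ls; mkdir -p pics; cat > h.py <<'E'
import numpy as np, cv2
from bench import bot
from scipy.spatial.transform import Rotation as Ro
def shot(name, fn=None):
    o=bot.get_obs(); c=bot.camera(name); K=np.array(c["K"])
    if name=="wrist":
        q=o["tool_rot"]; Rt=Ro.from_quat([q[1],q[2],q[3],q[0]]).as_matrix()
        T=np.array(c["tool_from_camera"]); Rc=Rt@T[:3,:3]; C=Rt@T[:3,3]+np.array(o["tool_pos"])
    else:
        Rc=np.array(c["R"]).T; C=-Rc@np.array(c["t"])
    im=cv2.cvtColor(np.array(c["pixels"]),cv2.COLOR_RGB2BGR)
    if fn: cv2.imwrite("pics/"+fn+".png",im); np.savez("pics/"+fn+".npz",K=K,Rc=Rc,C=C)
    return im,K,Rc,C
def load(fn):
    d=np.load("pics/"+fn+".npz"); return d["K"],d["Rc"],d["C"]
def ray(cam,uv):
    K,Rc,C=cam; d=Rc@np.linalg.inv(K)@np.array([uv[0],uv[1],1.]); return C,d/np.linalg.norm(d)
def onz(cam,uv,z):
    C,d=ray(cam,uv); return C+d*(z-C[2])/d[2]
def proj(cam,X):
    K,Rc,C=cam; p=K@(Rc.T@(np.array(X)-C)); return p[:2]/p[2]
def tri(*cu):
    A=np.zeros((3,3)); b=np.zeros(3); L=[ray(c,u) for c,u in cu]
    for C,d in L: P=np.eye(3)-np.outer(d,d); A+=P; b+=P@C
    X=np.linalg.solve(A,b); return X,[np.linalg.norm((np.eye(3)-np.outer(d,d))@(X-C)) for C,d in L]
def down(yaw, tilt=None):
    "tool z down, tool x along world yaw; tilt: extra world rotation"
    R=Ro.from_euler('z',yaw)*Ro.from_euler('x',np.pi)
    if tilt is not None: R=tilt*R
    q=R.as_quat(); return [q[3],q[0],q[1],q[2]]
E
python3 - <<'E'
from h import *
a=shot("scene","s0")[0]; b=shot("side","d0")[0]
for n in("s0","d0"): 
    K,R,C=load(n); print(n,K[0,0],C,R[:,2])
print(bot.get_obs()["clock"], bot.get_obs()["tool_rot"])
E
```

```text
pics
s0 350.0140787533087 [ 1.18636809 -0.23568334  1.02527048] [-0.55159591  0.14975031 -0.82055883]
d0 430.900751285822 [0.46735535 1.01696085 0.88608103] [ 0.07696401 -0.80927337 -0.58236857]
0.1 [-5.67153779e-04  8.26183526e-01 -5.63400345e-01 -7.15092837e-04]
```

View pics/s0.png

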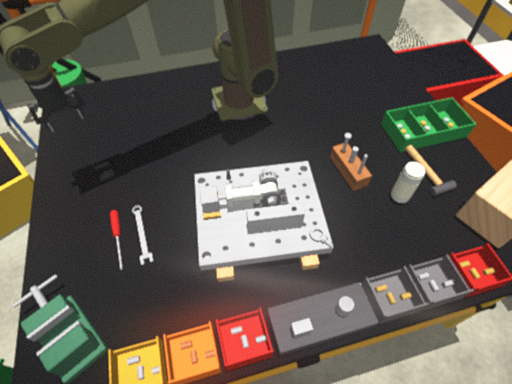

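View pics/d0.png

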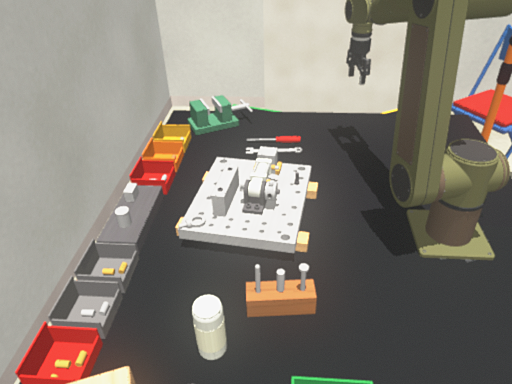

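Both views show the block with the bar as the thin pin at its far end (scene ~(365,155), side ~(258,265)). The bracket, nut and gap are on the mould, at scene ~(265,185) and side ~(262,190). Next I'll zoom in.

```bash
python3 - <<'E'
from h import *
s=cv2.imread("pics/s0.png"); d=cv2.imread("pics/d0.png")
def crop(im,x,y,w,h,f):
    o=cv2.resize(im[y:y+h,x:x+w],None,fx=f,fy=f,interpolation=cv2.INTER_CUBIC)
    for i in range(0,w,10): cv2.putText(o,str(x+i),(i*f,8),0,.28,(0,0,255)) if i%20==0 else None; cv2.line(o,(i*f,8),(i*f,14),(0,0,255))
    for j in range(0,h,10): cv2.putText(o,str(y+j),(0,j*f+4),0,.28,(0,255,255))
    return o
A=crop(s,190,155,100,75,4); B=crop(s,320,125,100,75,4); C=crop(d,225,145,100,75,4); D=crop(d,235,250,100,75,4)
cv2.imwrite("pics/c1.png",np.vstack([np.hstack([A,B]),np.hstack([C,D])]))
cs,cd=load("s0"),load("d0")
print(tri((cs,(365,154)),(cd,(257,265))))
for u in [(195,175),(312,163),(330,250),(203,268)]: print(onz(cs,u,.071))
for u in [(215,158),(311,163),(298,245),(181,233)]: print(onz(cd,u,.071))
E
```

```text
(array([0.54484794, 0.30444342, 0.14957311]), [np.float64(0.002294581096567543), np.float64(0.0022945810965675543)])
[ 0.41229231 -0.25241247  0.071     ]
[0.47200236 0.15443124 0.071     ]
[0.80232614 0.08744117 0.071     ]
[ 0.75582824 -0.28756862  0.071     ]
[ 0.75062056 -0.28771366  0.071     ]
[ 0.40710213 -0.26898184  0.071     ]
[0.44967421 0.14949695 0.071     ]
[0.78167187 0.11823731 0.071     ]
```

View pics/c1.png

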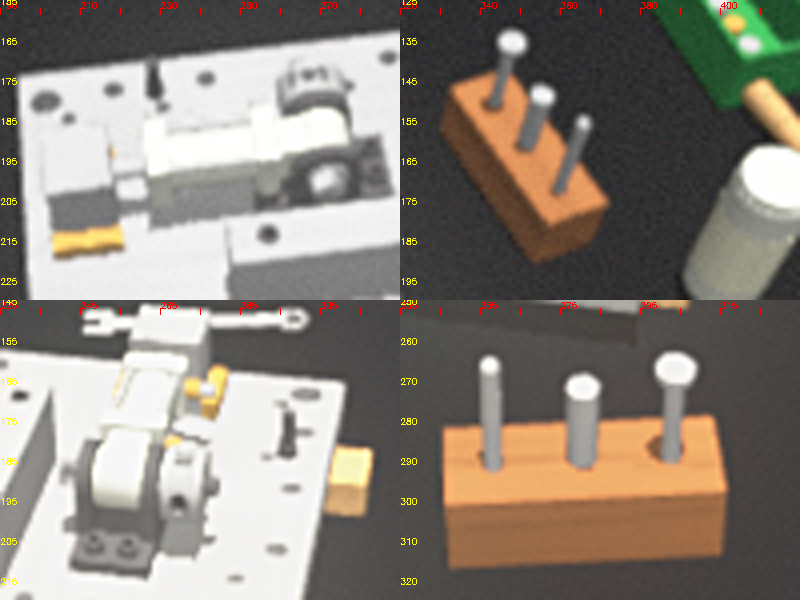

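The zoom shows the bar (plain, thin) at scene (365.7,155.5) and side (257.5,266). The nut is at about scene (268,172) and side (272,181). I'll move the wrist camera over the bracket for a closer look.

```bash
python3 - <<'E'
from h import *
cs,cd=load("s0"),load("d0")
print(tri((cs,(365.7,155.5)),(cd,(257.5,266))), onz(cs,(360,172.5),.06),onz(cd,(258,291.7),.06))
print(tri((cs,(348,135.5)),(cd,(304,267))))
N,_=tri((cs,(268,172)),(cd,(271.7,181))); print(N,_)
yaw=-0.12
q=down(yaw+np.pi/2)
c=bot.camera("wrist"); print(np.round(c["tool_from_camera"],3),c["K"][0])
p=[0.58,N[1],0.40]
for y in (yaw+np.pi/2,yaw-np.pi/2): print(bot.inverse_kinematics(p,down(y)), bot.inverse_kinematics([.545,.304,.25],down(y)))
E
```

```text
(array([0.54582988, 0.30567597, 0.14558877]), [np.float64(0.0002199993737072217), np.float64(0.00021999937370742936)]) [0.55000512 0.30506581 0.06      ] [0.54630809 0.30935444 0.06      ]
(array([0.43680693, 0.29289103, 0.13517579]), [np.float64(0.0005110824271151314), np.float64(0.0005110824271150519)])
[ 0.53183676 -0.02744547  0.1571449 ] [np.float64(0.0011789297863480175), np.float64(0.0011789297863482174)]
[[ 1.     0.002  0.001 -0.   ]
 [-0.002  0.959  0.284 -0.071]
 [-0.    -0.284  0.959 -0.124]
 [ 0.     0.     0.     1.   ]] [299.64414177   0.         255.42041082]
[-0.1397266  -0.07999143  1.60998162  0.          1.61160247 -1.59052293] [ 4.22814342e-01  6.75234829e-02  1.71072427e+00 -4.44089210e-16
  1.36334490e+00 -1.02798199e+00]
[-1.39726604e-01 -7.99914299e-02  1.60998162e+00 -4.44089210e-16
  1.61160247e+00  1.55106972e+00] [0.42281434 0.06752348 1.71072427 0.         1.3633449  2.11361067]
```

```bash
python3 - <<'E'
from h import *
bot.move_pose([.566,-.03,.25],down(-.12-np.pi/2))
im=shot("wrist","w1")[0]
cv2.imwrite("pics/w1b.png",cv2.resize(im,(800,600),interpolation=cv2.INTER_CUBIC))
print(bot.get_obs()["clock"])
E
```

```text
2.5583
```

View pics/w1b.png

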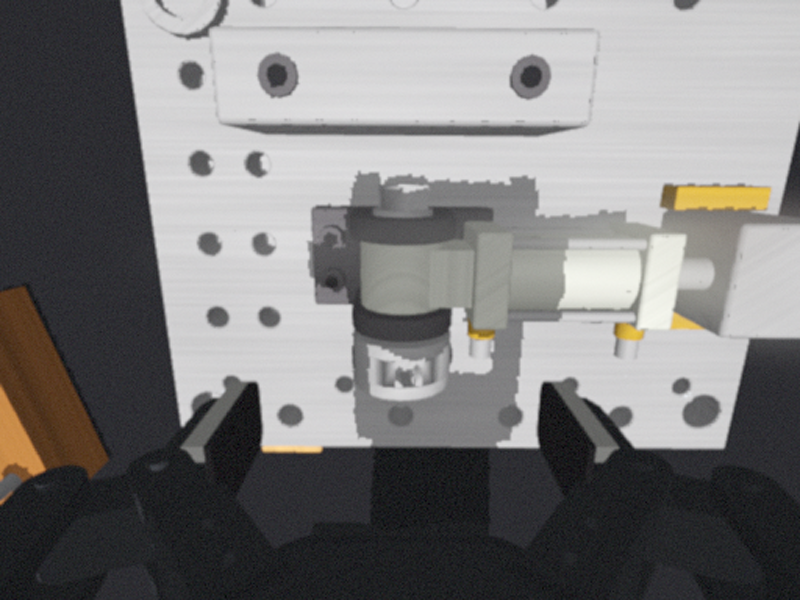

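The wrist view shows the steel block (near edge at row ~124 of 600), the rear cheek (~(405,222)), the front cheek (~(402,320)), the nut at about (405,370) and the bolt head at about (405,192). I'll zoom in on the nut and head, and compute the edges.

```bash
python3 - <<'E'
from h import *
im=cv2.imread("pics/w1.png"); c=load("w1")
x,y,w,h,f=195,100,130,165,6
def up(x,y,w,h,f):
    r=im[y:y+h,x:x+w]
    o=cv2.resize(np.clip(255*(r/255.)**.6,0,255).astype(np.uint8),None,fx=f,fy=f,interpolation=cv2.INTER_CUBIC)
    for i in range(0,w,10): cv2.putText(o,str(x+i),(i*f,10),0,.35,(0,0,255)); cv2.line(o,(i*f,12),(i*f,18),(0,0,255))
    for j in range(0,h,5): cv2.putText(o,str(y+j),(0,j*f+4),0,.35,(0,255,255)); cv2.line(o,(24,j*f),(30,j*f),(0,255,255))
    return o
A=up(218,108,80,48,7.0 and 7); B=up(218,200,80,60,7)
A=A[:336]; 
o=np.vstack([A,B]); o=cv2.resize(o,(560*600//o.shape[0]*1,600)); cv2.imwrite("pics/c2.png",o); print(o.shape)
s=.64
L=[onz(c,np.array(p)*s,.149) for p in [(212,28),(598,30),(218,122),(588,126)]]
for p in L: print(p)
for a,b in [(0,1),(2,3)]:
    d=L[a]-L[b]; print(np.linalg.norm(d), np.arctan2(-d[0],d[1]))
E
```

```text
(600, 444, 3)
[0.70148024 0.03296579 0.149     ]
[ 0.6812801  -0.13059404  0.149     ]
[0.66440627 0.03895798 0.149     ]
[ 0.64304171 -0.12617252  0.149     ]
0.16480249804076583 -0.12288081850267477
0.16650683862415988 -0.12866512311241163
```

View pics/c2.png

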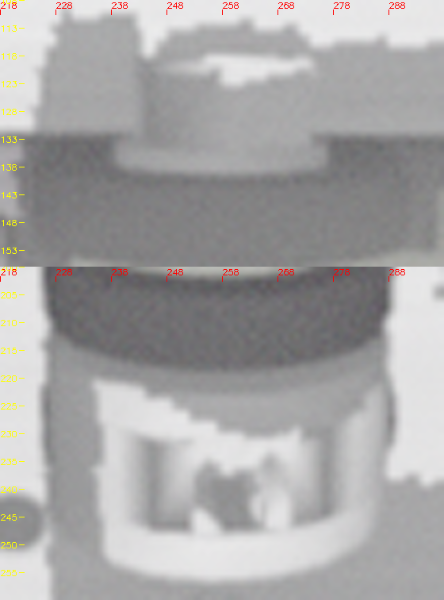

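Yaw is about -0.125 (two edges agree). The shadow hides the hole detail near (261,239), so I'll take a closer look from straight above the nut.

```bash
python3 - <<'E'
from h import *
c=load("w1"); yaw=-.125; ex=np.array([np.cos(yaw),np.sin(yaw),0])
N=onz(c,(261,238.7),.151); print(N)
p=N-ex*.071; p[2]=.178
bot.line_to(p,rate=.2,frame=down(yaw-np.pi/2))
im=shot("wrist","w2")[0]; print(bot.get_obs()["clock"],bot.get_obs()["tool_pos"])
c=load("w2"); u=proj(c,N).astype(int); print(u)
x,y,w,h,f=u[0]-60,max(0,u[1]-50),120,95,6
r=im[y:y+h,x:x+w]; o=cv2.resize(np.clip(255*(r/255.)**.7,0,255).astype(np.uint8),None,fx=f,fy=f,interpolation=cv2.INTER_CUBIC)
for i in range(0,w,10): cv2.putText(o,str(x+i),(i*f,10),0,.35,(0,0,255)); cv2.line(o,(i*f,12),(i*f,18),(0,0,255))
for j in range(0,h,5): cv2.putText(o,str(y+j),(0,j*f+4),0,.35,(0,255,255)); cv2.line(o,(24,j*f),(30,j*f),(0,255,255))
cv2.imwrite("pics/c3.png",o)
E
```

```text
[ 0.53291588 -0.03185017  0.151     ]
3.3917 [ 0.4638971  -0.02333177  0.17942404]
[254 108]
```

View pics/c3.png

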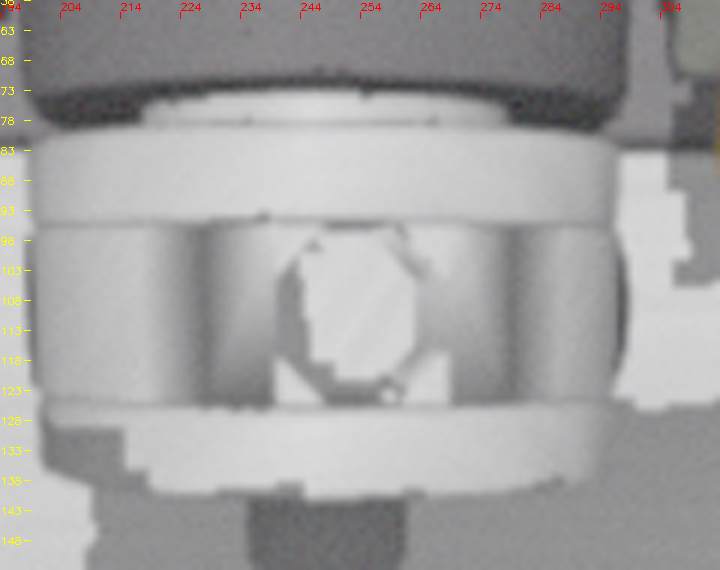

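The hole is clear now. The mouth centre is at about (253.9,109.7). The floor is visible shifted to the left, and the nut outline runs from column ~199.5 to ~297, so the hole leans right (-y). I'll compute it and move to the bar.

```bash
python3 - <<'E'
from h import *
c=load("w2"); yaw=-.125; ex=np.array([np.cos(yaw),np.sin(yaw),0]); ey=np.array([-np.sin(yaw),np.cos(yaw),0])
M=onz(c,(253.9,109.7),.1508); print("mouth",M)
ds=[]
for u in (199.2,296.8):
    C,d=ray(c,(u,106)); v=np.array([d@ey,d[2]]); ds.append(v/np.linalg.norm(v))
b=ds[0]+ds[1]; t=(.123-C[2])/b[1]; ya=C@ey+b[0]*t
half=np.arccos(ds[0]@ds[1])/2; print("nut radius check",np.sin(half)*np.hypot(b[0]*t,b[1]*t))
off=ya-M@ey; print("axis y",ya,"off",off,"theta",np.arcsin(off/.028))
by=.117
bot.move_pose([.5458,.3057,.25],down(by-np.pi/2))
im=shot("wrist","w3")[0]; print(bot.get_obs()["clock"],bot.get_obs()["tool_pos"])
print(proj(load("w3"),[.5458,.3057,.15]),proj(load("w3"),[.5458,.3057,.06]))
cv2.imwrite("pics/w3b.png",cv2.resize(im,(800,600),interpolation=cv2.INTER_CUBIC))
E
```

```text
mouth [ 0.53221208 -0.03157462  0.1508    ]
nut radius check 0.027806284388852028
axis y 0.038423066652098846 off 0.0033979343894082123 theta 0.12165465619688313
4.75 [0.54593264 0.30441728 0.24961886]
[253.57153249 199.8425597 ] [253.93418856 174.23125038]
```

View pics/w3b.png

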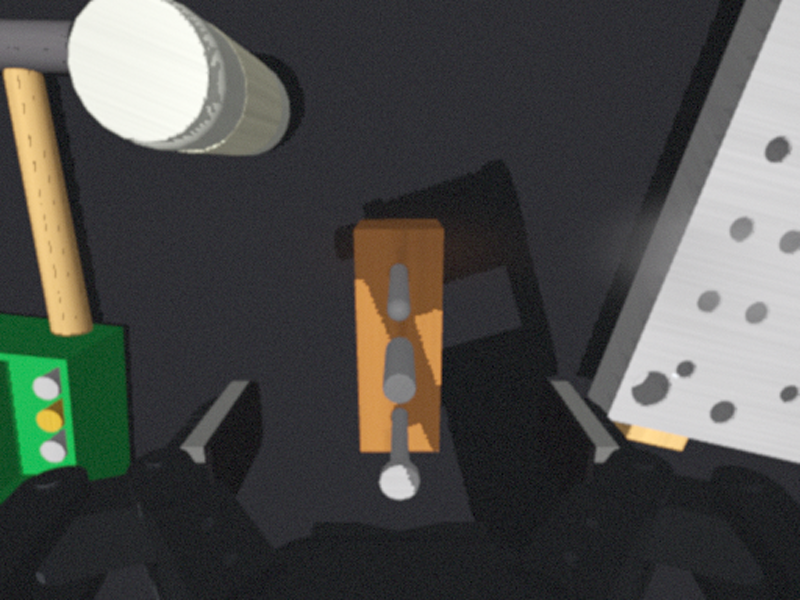

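The bar top is at (398,309)/800 and the block lies vertical in the image, so yaw and position agree within ~1.5 mm. I'll grasp, lift and carry it to hover over the nut, tilted to the hole.

```bash
cat >> h.py <<'E'
yaw=-.125; th=.122
ex=np.array([np.cos(yaw),np.sin(yaw),0]); ey=np.array([-np.sin(yaw),np.cos(yaw),0])
M=np.array([.53221,-.03157,.1508])
tilt=Ro.from_rotvec(ex*th); ax=tilt.apply([0,0,1]); QT=down(yaw-np.pi/2,tilt)
def st(tag=""):
    o=bot.get_obs(); print(tag,round(o["clock"],2),np.round(o["tool_pos"],4),"F",np.round(o["force"],1),"T",np.round(o["ft_torque"],2),"gap",round(o["finger_gap"],4)); return o
E
python3 - <<'E'
from h import *
c=load("w3"); a=onz(c,(254.7,197.8),.147); b=onz(c,(256,171.5),.06); print(a,b)
q=down(.117-np.pi/2); B=(a+np.array([.5458,.3057,0]))/2; print(B)
bot.wait(.2); st("settled (cmd .5458 .3057 .25)")
bot.line_to([B[0],B[1],.109],rate=.15); bot.wait(.2); st("at")
bot.move_gripper(.005,f_grip=60); bot.wait(.2); g=st("grip")
p=np.array(g["tool_pos"])
bot.line_to([p[0],p[1],.20],rate=.12); st("up1")
bot.line_to([p[0],p[1],.30],rate=.2); st("up2")
bot.move_pose(M+ax*(.088+.03),QT); bot.wait(.3); st("hover"); print(M+ax*.118)
im=shot("wrist","w4")[0]; s=shot("scene","s4")[0]; d=shot("side","d4")[0]
def crop(n,im,w,h,f):
    u=proj(load(n),M+ax*.04).astype(int); x,y=u-np.array([w//2,h//2]); x=max(x,0);y=max(y,0)
    o=cv2.resize(im[y:y+h,x:x+w],None,fx=f,fy=f,interpolation=cv2.INTER_CUBIC); cv2.putText(o,f"{x},{y} x{f}",(2,10),0,.4,(0,0,255)); return o
A=crop("w4",im,133,200,3); S=crop("s4",s,66,50,6); D=crop("d4",d,66,50,6)
cv2.imwrite("pics/c4.png",np.hstack([A,np.vstack([S,D])])); print(A.shape,S.shape)
E
```

```text
[0.54663591 0.30491155 0.147     ] [0.54902335 0.30385732 0.06      ]
[0.54621795 0.30530578 0.0735    ]
settled (cmd .5458 .3057 .25) 4.95 [0.546  0.3046 0.2499] F [0.7 0.5 0.1] T [ 0.01 -0.03 -0.01] gap 0.0853
at 6.24 [0.5469 0.3056 0.1103] F [-0.2 -0.   0.1] T [ 0.   -0.02  0.03] gap 0.0854
grip 7.12 [0.5462 0.3053 0.109 ] F [-0.5  0.3  0.7] T [-0.02  0.04  0.06] gap 0.0105
up1 8.03 [0.5456 0.305  0.1988] F [-0.7 -0.7 -0.6] T [-0.02 -0.07 -0.03] gap 0.0102
up2 8.68 [0.5457 0.305  0.2982] F [-0.1 -0.2 -0.9] T [ 0.    0.04 -0.04] gap 0.0101
hover 10.3 [ 0.5306 -0.0451  0.268 ] F [ 0.1  0.  -1.5] T [-0.12  0.04  0.03] gap 0.0104
[ 0.53041963 -0.04581827  0.26792293]
(600, 399, 3) (300, 396, 3)
```

View pics/c4.png

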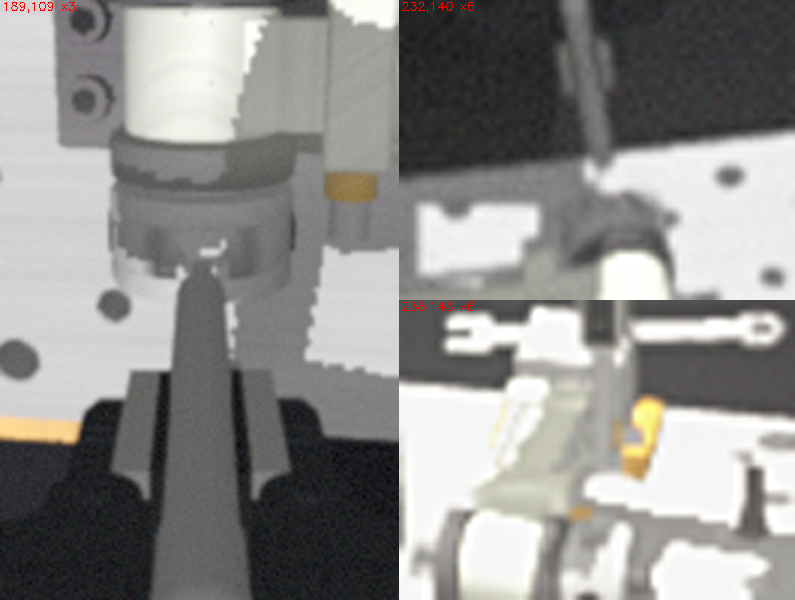

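Bar held straight, in line with the tool. Tip at about (255.7,196.3) wrist, (265.5,166) scene and (270.3,168.3) side. I'll check these against the predictions.

```bash
python3 - <<'E'
from h import *
P=np.array(bot.get_obs()["tool_pos"]); tip=P-ax*.088
for n in("w4","s4","d4"): print(n,"tip",proj(load(n),tip),"mouth",proj(load(n),M))
T,e=tri((load("s4"),(265.5,166.3)),(load("d4"),(270.3,168.3))); print(tip,T,e)
# tilt actually attained
o=bot.get_obs()["tool_rot"]; R=Ro.from_quat([o[1],o[2],o[3],o[0]]).as_matrix(); print(-R[:,2],ax)
im=cv2.imread("pics/w4.png"); r=im[180:215,225:290]; cv2.imwrite("pics/c5.png",cv2.resize(np.clip(255*(r/255.)**.6,0,255).astype(np.uint8),None,fx=12,fy=12,interpolation=cv2.INTER_CUBIC))
E
```

```text
w4 tip [255.1865175  204.78935881] mouth [255.57687544 193.44652648]
s4 tip [265.61049479 167.50267604] mouth [266.53262394 173.30993954]
d4 tip [271.46557319 173.24757663] mouth [271.35099167 182.19662871]
[ 0.53185147 -0.03485959  0.18062896] [ 0.53652594 -0.0376564   0.19490853] [np.float64(0.001518449491493141), np.float64(0.0015184494914933014)]
[-0.01517711 -0.12075017  0.9925669 ] [-0.01517261 -0.12074806  0.99256723]
```

View pics/c5.png

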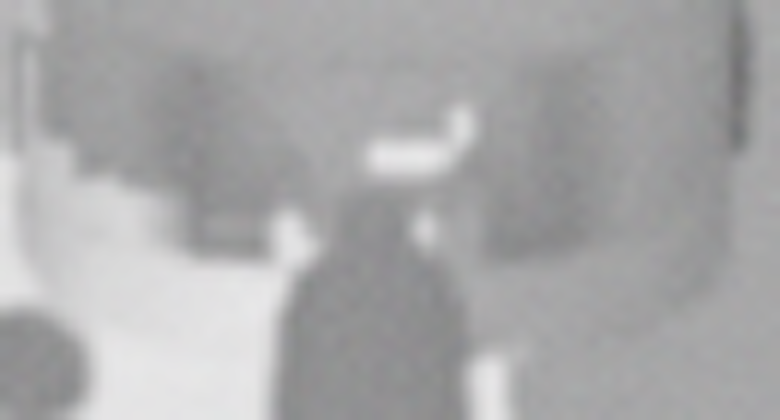

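Tip and mouth predictions agree with the picture to about 0.5 mm. I'll insert in small, force-monitored steps.

```bash
python3 - <<'E'
from h import *
s=ey*.0003
bot.line_to(M+s+ax*.098,rate=.06); o=st("10mm above"); F0=np.array(o["force"])
for k in range(1,13):
    a=.098-.0025*k
    bot.line_to(M+s+ax*a,rate=.03); o=bot.get_obs(); F=np.array(o["force"])-F0
    al=(np.array(o["tool_pos"])-M)@ax
    print(k,round(a,4),round(al,4),"ax",round(F@ax,1),"x",round(F@ex,1),"y",round(F@ey,1),round(o["clock"],2))
    if F@ax>8 or np.hypot(F@ex,F@ey)>5: print("stop"); break
E
```

```text
10mm above 10.93 [ 0.5305 -0.043   0.2473] F [-0.4  0.1 -0.9] T [-0.12 -0.05 -0.02] gap 0.0107
1 0.0955 0.0956 ax -0.4 x 0.2 y 0.3 11.18
2 0.093 0.0928 ax -0.4 x -0.2 y 0.3 11.43
3 0.0905 0.0902 ax -0.8 x 0.2 y 0.5 11.68
4 0.088 0.0877 ax -1.0 x 0.8 y -0.8 11.93
5 0.0855 0.0852 ax -0.9 x -0.2 y 0.4 12.18
6 0.083 0.0827 ax -0.4 x 0.2 y -0.8 12.43
7 0.0805 0.0802 ax -0.3 x -0.2 y 0.5 12.68
8 0.078 0.0777 ax 0.3 x 0.9 y 0.7 12.93
9 0.0755 0.0752 ax -0.5 x -0.9 y 0.3 13.18
10 0.073 0.0727 ax -1.1 x 0.7 y 0.2 13.43
11 0.0705 0.0702 ax -1.1 x 0.9 y 0.0 13.68
12 0.068 0.0688 ax 4.0 x 1.0 y -0.9 13.93
```

The axial force rises exactly at the expected depth, so the bar is seated. I'll release, rise clear and look.

```bash
python3 - <<'E'
from h import *
bot.line_to(M+ey*.0003+ax*.069,rate=.03); bot.wait(.1); st("before release")
bot.move_gripper(.085); bot.wait(.3); st("released")
p=np.array(bot.get_obs()["tool_pos"])
bot.line_to(p+ax*.10,rate=.2); st("up")
H=M-ax*.028+ex*.089; G=H+ex*.006
bot.line_to(G+ax*.18,rate=.25); bot.wait(.2); st("above gap"); print(G+ax*.18,H)
im=shot("wrist","w6")[0]; s=shot("scene","s6")[0]; d=shot("side","d6")[0]
seat=M-ax*.02; top=seat+ax*.13
for n in("s6","d6","w6"): print(n,"top",proj(load(n),top),"mouth",proj(load(n),M),"head",proj(load(n),H))
def crop(n,im,w,h,f,c):
    u=proj(load(n),c).astype(int); x,y=u-np.array([w//2,h//2]); x=max(x,0);y=max(y,0)
    o=cv2.resize(im[y:y+h,x:x+w],(w*f,h*f),interpolation=cv2.INTER_CUBIC); cv2.putText(o,f"{x},{y} x{f}",(2,10),0,.4,(0,0,255)); return o
A=crop("w6",im,133,200,3,H); S=crop("s6",s,66,50,6,M+ax*.05); D=crop("d6",d,66,50,6,M+ax*.05)
cv2.imwrite("pics/c6.png",np.hstack([A[:600],np.vstack([S,D])]))
E
```

```text
before release 14.28 [ 0.5313 -0.0396  0.2193] F [ 0.8 -0.3  0.3] T [-0.08 -0.03 -0.  ] gap 0.0105
released 15.29 [ 0.5312 -0.0396  0.2193] F [-0.   0.5 -0.2] T [-0.    0.04 -0.01] gap 0.085
up 15.94 [ 0.5293 -0.0516  0.3175] F [-0.4  0.4 -0.1] T [-0.05  0.01 -0.  ] gap 0.0854
above gap 16.68 [ 0.6234 -0.0616  0.3019] F [-0.5 -0.4  0.4] T [-0.08 -0.03 -0.05] gap 0.0851
[ 0.62416254 -0.0617678   0.30167022] [ 0.62094043 -0.03928511  0.12300812]
s6 top [262.49493281 150.67714514] mouth [266.53262394 173.30993954] head [272.09680494 201.18126485]
d6 top [271.93311821 148.1754718 ] mouth [271.35099167 182.19662871] head [242.43249683 187.45232151]
w6 top [254.56809972 355.73938263] mouth [254.71442393 270.85034987] head [254.85185463 181.23321276]
```

View pics/c6.png

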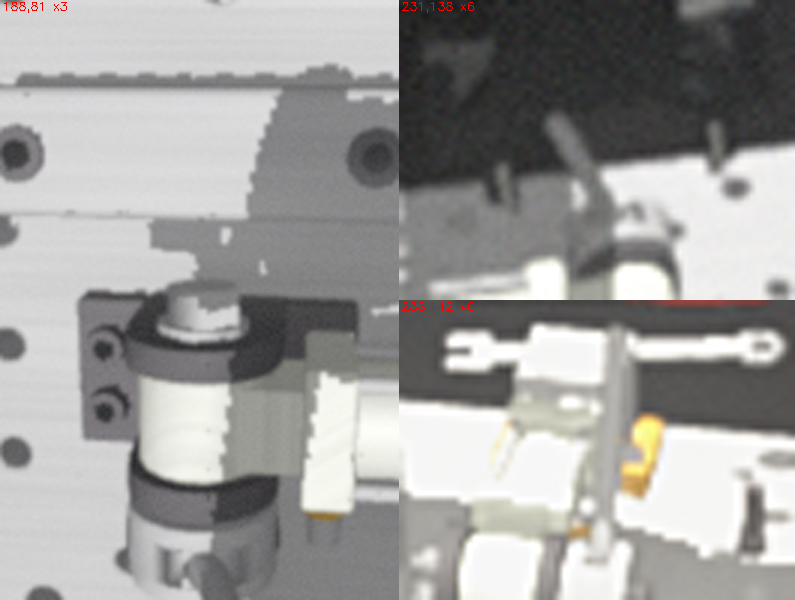

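The bar stands in the nut with a small extra lean to -y from the hole clearance. The head is at crop (203.5,295), about 1 mm to -y of the prediction. The bar top is at scene (257,157) and side (272.5,146.7). I'll check the lean, then descend onto the head.

```bash
python3 - <<'E'
from h import *
T,e=tri((load("s6"),(257,157)),(load("d6"),(272.5,147))); v=T-(M-ax*.02); print("bar top",T,e,"len",np.linalg.norm(v),"angle to hole",np.arccos(v@ax/np.linalg.norm(v)))
G=M-ax*.028+ex*.095-ey*.0008
for a in (.06,.03,.015,.0):
    bot.line_to(G+ax*a,rate=.12); o=st(f"a={a}")
    if np.linalg.norm(o["force"])>6: print("STOP"); break
else:
    bot.wait(.2); o=st("there"); print("err",np.array(o["tool_pos"])-G)
im=shot("wrist","w7")[0]; d=shot("side","d7")[0]
d=cv2.resize(d[125:225,215:315],(400,400),interpolation=cv2.INTER_CUBIC); w=cv2.resize(im[60:360,155:355],(400,600),interpolation=cv2.INTER_CUBIC)
cv2.imwrite("pics/c7.png",np.hstack([w,np.vstack([d,np.zeros((200,400,3),np.uint8)])]))
E
```

```text
bar top [ 0.53383438 -0.06525261  0.24825381] [np.float64(0.004839757966140039), np.float64(0.00483975796613995)] len 0.12274069352988172 angle to hole 0.1793498647342412
a=0.06 17.98 [ 0.6266 -0.0483  0.1838] F [ 0.  -0.1 -0.1] T [-0.01 -0.    0.05] gap 0.0854
a=0.03 18.38 [ 0.626  -0.0444  0.1523] F [-0.1  0.3  0.2] T [-0.04  0.05  0.06] gap 0.0853
a=0.015 18.65 [ 0.6262 -0.0426  0.1375] F [ 0.4 -1.1 -0.1] T [-0.08  0.02 -0.  ] gap 0.0849
a=0.0 18.93 [ 0.6262 -0.0407  0.1224] F [-0.4 -0.1 -0.3] T [-0.05 -0.    0.04] gap 0.0852
there 19.12 [ 0.6272 -0.0409  0.1237] F [-0.4 -0.   0.9] T [-0.07 -0.01  0.03] gap 0.0853
err [ 0.00039465 -0.00011852  0.00073684]
```

View pics/c7.png

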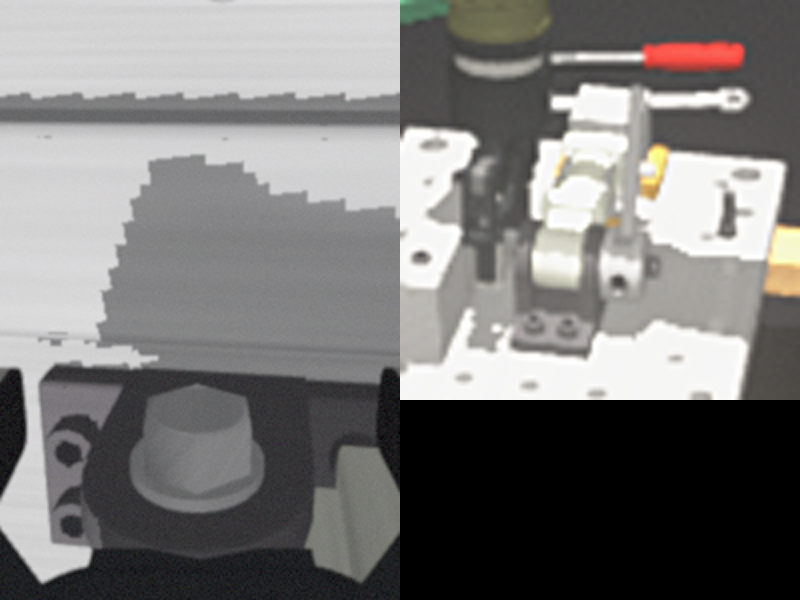

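The head sits centred between the fingers (197 vs 200) with its flats parallel to the jaws. The bar is still standing, and its lean of ~0.17 rad matches the maximum the hole clearance allows. Gripping now.

```bash
python3 - <<'E'
from h import *
bot.move_gripper(.015,f_grip=50); st("grip"); bot.wait(.5); o=st("settled")
H=M-ax*.028+ex*.089; print("dist to head",np.linalg.norm(np.array(o["tool_pos"])-H))
w=shot("wrist","w8")[0]; s=shot("scene","s8")[0]; d=shot("side","d8")[0]
rs=lambda i,x,y,w,h,W,Hh: cv2.resize(i[y:y+h,x:x+w],(W,Hh),interpolation=cv2.INTER_CUBIC)
cv2.imwrite("pics/c8.png",np.hstack([rs(w,155,60,200,300,400,600),np.vstack([rs(d,215,130,100,75,400,300),rs(s,215,135,100,75,400,300)])]))
E
```

```text
grip 19.81 [ 0.6269 -0.0398  0.1234] F [0.3 4.7 2.3] T [0.91 0.04 0.02] gap 0.0229
settled 20.31 [ 0.6269 -0.0399  0.1234] F [-0.5  6.   1. ] T [0.97 0.07 0.01] gap 0.0229
dist to head 0.0060418224535481405
```

View pics/c8.png

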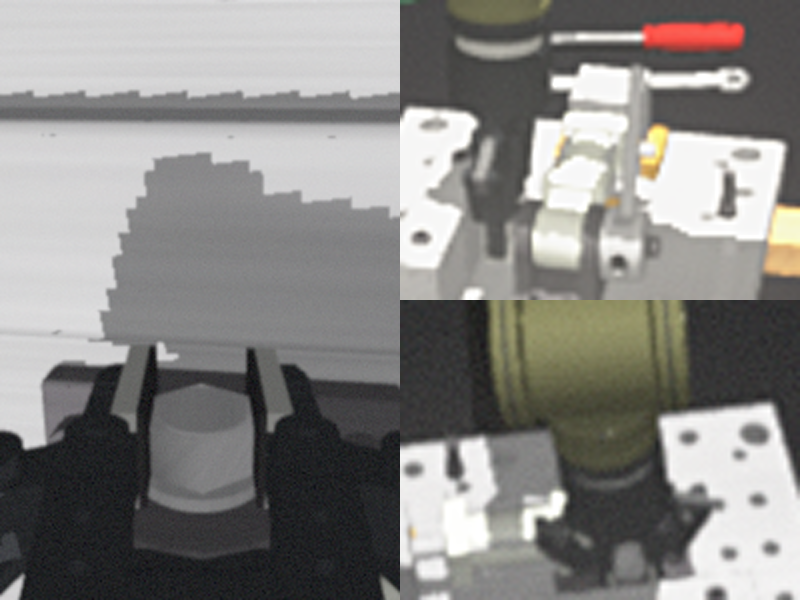

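The jaws hold the head on both flats (gap 22.9 mm, offset from the true 24 mm as it was on the bar). The bar is untouched and standing. Handing in.

```bash
python3 -c "
from h import *
bot.sign_off(); st('end')"
```

```text
the job is handed in; nothing more can be done
the job is handed in; nothing more can be done
```

The bar is standing in the nut's hole, released, and the gripper is holding the bolt's hexagon head. I handed the job in at about 20.5 s of the 43 s allowed; no verdict was given.

**Bar:** I measured the hole leaning about 0.12 rad towards -y and tilted the bar to match. Side force while inserting stayed around 1 N. Axial force rose to about 4 N, at the depth expected for the bar to be fully home. After release I lifted clear, and the last side view shows it still standing.

**Bolt head:** I reached down into the gap with the tool at the same lean and closed on the two flats with a 50 N grip setting. The grasp point is 6 mm from the computed centre of the head. The wrist picture shows the head centred and square between the pads.

**Checks that were loose or slightly off:**
- **Bar lean:** the bar settled about 0.17–0.18 rad off the hole's axis. That is roughly the most the clearance allows, and the limit is 0.25 rad. The two camera views disagreed by about 5 mm on its top, so this figure is rough.
- **Grip force:** I had no direct reading of the force on the head. The finger gap read 22.9 mm on the 24 mm head, and it read about 1.5 mm low on the bar too.
- **Side load:** about 6 N sideways remains at the wrist from being roughly 1 mm off centre. The torque reading fits a plain sideways push with no twist on the bolt.
- **Bolt angle:** I did not measure it again after gripping.

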